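Re-clamp an over-tightened specimen cup with a ratchet clamp

ROBOT

A 7-joint arm with a two-finger parallel gripper is mounted at the origin on a cart in front of the work surface, level with it; the furniture and walls round the work are solid. World frame = base frame: x ahead of the robot, y to its left, z up, the work surface at z = 0. Lengths are in m, angles in rad, forces in N, time in s.
With the tool pointing down it reaches from about 0.425 to 0.925 m from the base axis. Payload 6.8 kg.
Tool frame: the origin (TCP) lies on the centre line of the jaws, within the pads' length; the fingertips stand robot.tip_extent ahead of it and the grasp point (between the pads) lies 8 mm behind it (robot.tip_extent is the distance from the TCP to the fingertips, in m); z points along the fingers, y is the line along which they close (so a half turn about z gives the same grasp; the last joint's range is limited). The gripper opens to 88 mm and grips with 3 to 60 N. Pads are 20 mm wide; open, the fingers measure 115 mm over their backs; the gripper's body (75 mm by 178 mm) begins 61 mm behind the grasp point.
Start: joints at [-1.252, 0.477, 0.022, 1.555, -0.011, 1.109, -0.083], TCP at [0.279, 0.614, 0.212] pointing down, gripper open.
Joint ranges: [-2.96, 2.96], [-0.34, 2.1], [-1.41, 1.46], [0.24, 2.44], [-1.37, 4.51], [0.17, 1.92], [-2.96, 2.96]. Speed limits (rad/s): [2.39, 2.39, 3.14, 3.14, 3.14, 3.14, 3.14].

INTERFACE

Orientations are given as a unit quaternion [w, x, y, z].
In Python, from workcell import robot gives the robot as it stands.
- The arm moves only by the shell command python3 -m crank 'ROWS'. ROWS is JSON, a list of rows, each a list of 3 entries, a list of its own where there are three numbers: the shift along the tool's x, y, z in units of 40 mm (1.0 is 40 mm), then the turn about the tool's z in units of 5 degrees (1.0 is 5 degrees), then the closure, from 0 (fully open) to 1 (shut). In form: [[[x, y, z], roll, hand], ...]. A call has exactly 5 rows; each row shifts and turns the commanded pose from where the row before left it, along the tool's axes as they then stand; what a row does not reach is not made up. A row lasts 1/10 s, in which the tool goes at most 50 mm and 8.59 degrees, less where a joint would pass 70% of its speed; a pose out of reach is approached as far as the arm can. A call is refused whole if a number of a shift passes 1 or a number of a turn 1, either way. A call with a gripper value outside its range is refused whole. The fingers move at their own pace and stop on an object; the grip force is fixed at half the most. Time passes only in rows, so rows that do not move let the fingers close, or fill a call up. It gives the time, the measured TCP pose, the force, the opening and the grip force at its end, in the units of the state.
- robot.state(): the state, without advancing time (a new reading comes with each control period).
- robot.grab_frame(name): name is "side" or "top" or "wrist"; returns the picture (420x560x3 uint8, red, green, blue); there is no depth.
- robot.get_calibration(name): a dict with "fx", "fy", "cx", "cy" (pixels), "pose" (4x4, takes a point from camera to world coordinates); the wrist camera has in their place "hand_eye" (4x4, takes a point from camera to tool coordinates, whose origin is the TCP and whose axes are the flange's). Camera axes: x right, y up, looking along -z (the intrinsics and any distortion apply to the point x, -y, -z); pixel columns grow to the right and rows downward; lengths in m; the calibration is good to about 2 mm. A picture is of the moment at which its call begins: read the wrist's pose just before it. get_calibration takes no time and is no camera call.
- robot.close_job(): hands the job in; it is judged then, once.
The state is a dict: "time": time; "q": joint angles; "qd": joint speeds; "effort": joint torques, N m; "ee_pos": TCP position; "ee_rot": TCP orientation; "wrist_force": force on the tool from outside, world axes, zero at the start; "moment": the same for the moment, N m; "width": finger opening in m; "grip_force": force on a finger pad.
Only numpy, scipy, OpenCV 4.12 (cv2) and the standard library are available. Lean on these libraries where they do the work, as an engineer would, in place of code of your own. Each camera call takes 0.05 s, during which the arm holds its last target. There are 200 camera calls.

TASK

The specimen cup in the ratchet clamp is squeezed far too hard. Flip the red-balled pawl over, clear of the toothed wheel, turn the knob back until the jaw is fully open against its end stop, and flip the pawl back onto the teeth. Then wind the knob up again click by click, feeling for the pad's first touch on the cup, and stop two clicks after it; leave the cup standing in the clamp and everything else on the bench alone.

Things in the scene. Friction and masses are not known exactly. Their poses are not given: they have to be found in the camera images.
- clamp: bench clamp bolted down: grey plate 116 x 382 x 10 mm carrying wheel, knob, pawl, jaw and stop. Origin on the bench under the knob's axis, z up, +y along the plate from knob to cup; plate spans x -66..50, y -112..270 mm. How many clicks bring the pad to its first touch varies (3 to 8 from fully open) and must be felt
- knob_grip (a point): centre of the black fluted round knob, 46 mm across, 28 mm high (z 93 to 121 mm over the bench), on a 20 mm stem, vertical axis; the point is fixed to the clamp and does not turn. CLOCKWISE seen from above winds (tightens). Before the pad touches it winds against a light, slowly rising drag, a little more when turned fast
- wheel (a point): centre of the steel ratchet wheel under the knob, 104 mm across, ring of 36 saw teeth on its top at z 36 to 40 mm, 10 degrees a click. With the pawl on, it turns only clockwise; let go, the knob settles back by up to one click onto the pawl. With the pawl off, springs back it most of the way; the last 0.4 rad or so to the open end stop must be turned by hand, counter-clockwise
- jaw_block (a point): top of the blue jaw block that the knob drives along the clamp's y, 12 mm a radian (2.1 mm a click): at y 120 mm of the clamp's frame when found, 95 mm when fully open at its end stop. The sprung rubber pad in front of it yields 2.1 N a mm, so each click after first touch adds 4.4 N on the cup and 0.07 N m to the winding torque (0.42 N m a radian; 0.12 before touch)
- pawl: dead-weight pawl at the plate's near corner; origin at its pivot (x -44, y -85, z 52 mm of the clamp), turns about x. On the teeth (axes as the clamp's) its 85 mm arm points along +y down to the wheel, its 44 mm stem stands up. Thrown over it has turned 2.0 rad about +x: arm up, leaning 0.3 rad back to -y. It tips over by its weight past about 0.9 rad, under 1 N. Cheeks by the pivot reach z 58 mm
- pawl_ball (a point): centre of the pawl's red ball, 18 mm across, on a 6 mm stem, 44 mm from the pivot: at y -85, z 96 mm of the clamp's frame with the pawl on the teeth, y -125, z 34 mm with it thrown over
- stop: blue fixed stop with a rubber-faced shallow V in front of the cup's far side, set anew along the plate's slot each time; origin at its foot under the apex of the V, y towards its back
- cup: specimen cup with a yellow lid, 52 mm across, 62 mm high, 50 g, standing loose on the plate between pad and stop; origin at the centre of its underside, z up
- white_cup: bystander: specimen cup with a white lid, 52 mm across, 62 mm high; origin under its centre
- dropper: bystander: dropper bottle with a blue cap, 25 mm across, 71 mm high; origin under its centre
- tape: bystander: roll of white tape lying flat, 53 mm across, 12 mm high; origin under its centre
Mind the look-alikes: they are no part of the job. Of the things shaped like the cup, the yellow one is meant.

How it is judged:
On the way, in this order (a step that is already met when the one before it is completed fails the run):
1. the pawl is thrown over, clear of the wheel (z of pawl_ball in the frame of clamp below 0.045 m), for 0.2 s.
2. with the pawl off, the jaw is turned back fully open (y of jaw_block in the frame of clamp below 0.0973 m and z of pawl_ball in the frame of clamp below 0.045 m), for 0.1 s.
3. the pawl lies on the teeth again, the jaw still open (y of jaw_block in the frame of clamp below 0.0985 m and z of pawl_ball in the frame of clamp above 0.094 m), for 0.2 s.
At the end, for the whole second after the job is handed in: the pawl lies on the teeth, and the cup stands upright (within 0.1 rad) and still between pad and stop, pressed on the stop with 5.5 to 15.5 N (two clicks after first touch gives 8.8 to 13.2 N) (contact force between cup and stop between 5.5 and 15.5 N and z of pawl_ball in the frame of clamp above 0.094 m and angle between cup's own z axis and vertical below 0.1 rad and linear speed of cup below 0.02 m/s).
It fails at once if the cup is squeezed with more than 44 N (contact force between cup and stop above 44 N).
It fails at once if the pawl is loaded with more than 40 N (the knob forced back against it, or the pawl rammed) (contact force between pawl and anything else above 40 N).
It fails at once if the cup is tipped or pushed out of the clamp (angle between cup's own z axis and vertical above 0.3 rad or distance of cup from where it was at the start of the episode above 0.03 m).
It fails at once if a bystander is knocked away (distance of any of white_cup, dropper, tape from where it was at the start of the episode above 0.03 m).
It also fails if it takes over 72 s, if anything falls off the work surface, if the arm or the gripper's body presses on something with over 40 N, if the wrist force passes 120 N, or if a joint passes its speed limit or range.

## Working session

There is one attempt and no reset: what is moved stays moved. The work goes in short steps, Python scripts to look and compute and a shell command to move; the robot and the scene stay as the last step left them, time stands still between calls to the robot, and variables do not carry over. Pictures are saved under pics/ and viewed, at most 13 in all, crops included, and the job is handed in when it is done.

```bash
ls; mkdir -p pics; python3 - <<'E'
from workcell import robot
import cv2,numpy as np
s=robot.state();print(s);print(robot.tip_extent)
for n in("top","side"):
    im=robot.grab_frame(n);cv2.imwrite(f"pics/{n}0.png",im[:,:,::-1])
    c=robot.get_calibration(n);print(n,c)
print(robot.get_calibration("wrist"))
E
```

```text
pics
{'time': 0.0, 'q': array([-1.25211318,  0.47780118,  0.02235031,  1.55641315, -0.01150309,
        1.10924281, -0.08309399]), 'qd': array([ 0.0009215 , -0.00155757,  0.00092356,  0.0003906 , -0.00055886,
        0.00021883,  0.00058208]), 'effort': array([-5.52087272e-05, -5.82843554e+01,  1.53454531e+00, -2.72612482e+01,
       -5.42727811e-02,  1.70171651e-02,  1.51244662e-04]), 'ee_pos': array([0.27918729, 0.61391064, 0.21059736]), 'ee_rot': array([-1.19646389e-04,  2.11767261e-01,  9.77319740e-01, -8.59802118e-04]), 'wrist_force': array([ 0.08781575, -0.63611406,  0.42998654]), 'moment': array([ 0.00802315, -0.01974077,  0.03296532]), 'grip_force': 0.0, 'width': 0.08795028520563475}
0.011
top {'fx': 389.5304898883933, 'fy': 389.5304898883933, 'cx': 277.10543854029294, 'cy': 203.4186694652547, 'pose': array([[ 0.01655544,  0.99902812, -0.04085006,  0.48326609],
       [-0.99956648,  0.01554187, -0.02500607, -0.05623609],
       [-0.02434688,  0.04124633,  0.99885233,  1.22299236],
       [ 0.        ,  0.        ,  0.        ,  1.        ]])}
side {'fx': 531.6016125976893, 'fy': 531.6016125976893, 'cx': 281.2069932205752, 'cy': 211.67955441091502, 'pose': array([[ 0.86462832,  0.23677402, -0.44312068, -0.14309157],
       [-0.50216627,  0.37969333, -0.77695689, -1.26475356],
       [-0.01571324,  0.89429919,  0.44719353,  0.80396553],
       [ 0.        ,  0.        ,  0.        ,  1.        ]])}
{'fx': 334.713048397573, 'fy': 334.713048397573, 'cx': 275.1850463425614, 'cy': 206.76121750538226, 'hand_eye': array([[ 1.11920347e-03,  9.57488602e-01,  2.88468931e-01,
         8.10967208e-02],
       [ 9.99999252e-01, -1.21385832e-03,  1.49246161e-04,
         8.01815532e-04],
       [ 4.93061911e-04,  2.88468548e-01, -9.57489245e-01,
        -1.73955960e-01],
       [ 0.00000000e+00,  0.00000000e+00,  0.00000000e+00,
         1.00000000e+00]])}
```

View pics/top0.png

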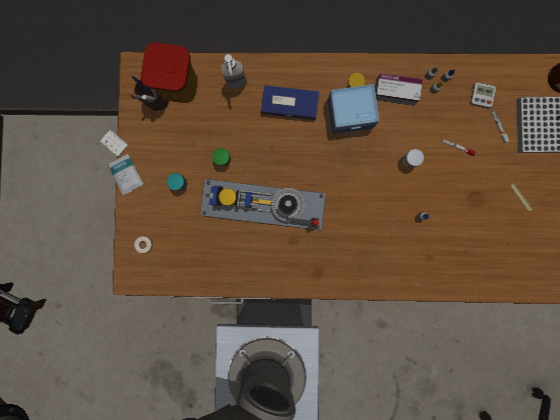

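View pics/side0.png

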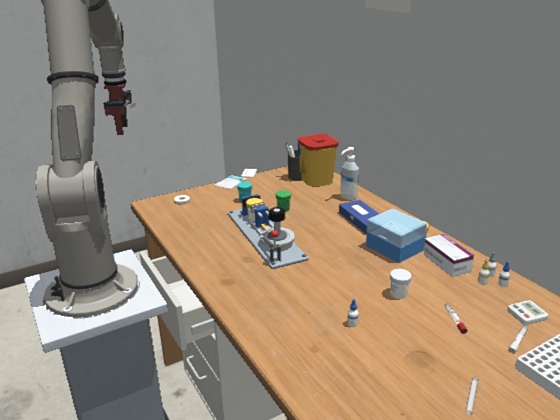

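The top view shows the clamp with its plate centred near (263,205). The black knob is at (288,204), the red pawl ball at (314,222) and the yellow cup at (227,197), so clamp +y points image-left. Things that look like the yellow cup: a yellow lid behind the blue box at (357,80), the green cup at (221,157), the teal cup at (176,182) and the white cup at (414,158). Only (227,197) is yellow-lidded and stands on the grey plate between jaw and stop.

```bash
cat > h.py <<'E'
from workcell import robot
import cv2,numpy as np
from scipy.spatial.transform import Rotation as R
def ray(n,uv,s=None):
    c=robot.get_calibration(n)
    d=np.array([(uv[0]-c["cx"])/c["fx"],-(uv[1]-c["cy"])/c["fy"],-1.])
    if n=="wrist":
        P=np.eye(4);w=s["ee_rot"];P[:3,:3]=R.from_quat([w[1],w[2],w[3],w[0]]).as_matrix();P[:3,3]=s["ee_pos"];P=P@c["hand_eye"]
    else: P=c["pose"]
    return P[:3,3],P[:3,:3]@d
def onz(n,uv,z,s=None):
    o,d=ray(n,uv,s);return o+d*(z-o[2])/d[2]
def blobs(im,lo,hi,amin=15):
    m=cv2.inRange(cv2.cvtColor(im,cv2.COLOR_RGB2HSV),lo,hi)
    k,l,st,c=cv2.connectedComponentsWithStats(m)
    return [(c[i].round(1),st[i]) for i in range(1,k) if st[i][4]>=amin]
E
python3 - <<'E'
from h import *
im=cv2.imread("pics/top0.png")[:,:,::-1].copy()
cv2.imwrite("pics/crop.png",cv2.resize(im[165:245,185:345],None,fx=5,fy=5,interpolation=cv2.INTER_CUBIC)[:,:,::-1])
for nm,lo,hi,z in(("yellow",(20,120,100),(32,255,255),.072),("red",(0,150,60),(6,255,255),.096),("dark",(0,0,0),(180,255,45),.121)):
    for c,st in blobs(im,lo,hi):
        if 195<c[0]<335 and 170<c[1]<240: print(nm,c,st,onz("top",c,z).round(4))
E
```

```text
yellow [227.  196.3] [219 188  17  17 232] [0.5492 0.1218 0.072 ]
yellow [262.2 201.6] [252 200  19   5  63] [0.535  0.0168 0.072 ]
red [315.  221.9] [313 219   5   6  26] [ 0.4777 -0.1382  0.096 ]
dark [218.1 197. ] [213 186  10  21  66] [0.544  0.1395 0.121 ]
dark [236.1 198.5] [235 191   3  15  24] [0.5405 0.0881 0.121 ]
dark [287.1 204.5] [279 195  18  19 194] [ 0.5257 -0.057   0.121 ]
```

View pics/crop.png

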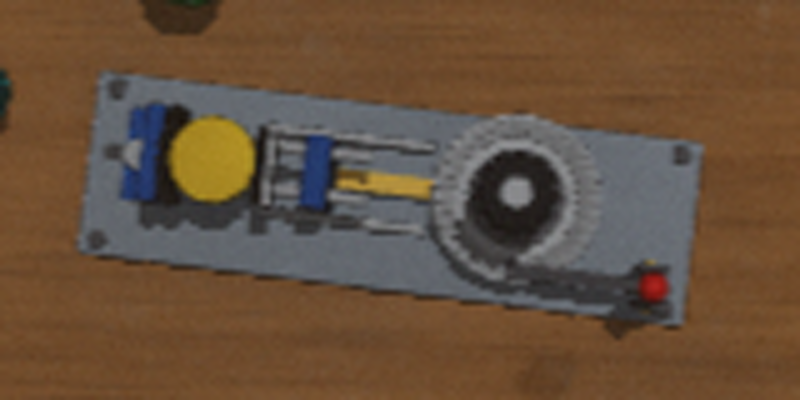

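The crop confirms it: the yellow cup sits between the pad and the blue stop. The plate's corners are readable (crop (102,72), (703,146), (683,325), (80,252)), the knob centre is at (516,191) and the red ball at (653,288).

```bash
python3 - <<'E'
from h import *
C=np.array([(102,72),(703,146),(683,325),(80,252),(516,191),(653,288)])/5+[185,165]-.4
W=[onz("top",p,z)[:2] for p,z in zip(C,[.01]*4+[.121,.096])]
M=np.array([(.05,.27),(.05,-.112),(-.066,-.112),(-.066,.27),(0,0),(-.044,-.085)])
W=np.array(W);print(W.round(4))
w=np.array([1,1,1,1,1.,1])
a=M.mean(0);b=W.mean(0)
U,S,V=np.linalg.svd((M-a).T@(W-b));Rm=(U@V).T
t=b-Rm@a;print("origin",t,"yaw",np.arctan2(Rm[1,0],Rm[0,0]));print("res mm",((M@Rm.T+t-W)*1e3).round(1))
w=robot.state()["ee_rot"];print(R.from_quat([w[1],w[2],w[3],w[0]]).as_matrix().round(3))
E
```

```text
[[ 0.6061  0.2018]
 [ 0.5652 -0.175 ]
 [ 0.4538 -0.1639]
 [ 0.4929  0.2129]
 [ 0.5306 -0.0589]
 [ 0.4769 -0.1388]]
origin [ 0.52944998 -0.05993278] yaw -0.1049143558156701
res mm [[ 1.4  1.5]
 [ 2.3 -1.5]
 [-1.7 -0.5]
 [-0.8  2.6]
 [-1.1 -1. ]
 [-0.1 -1.1]]
[[-0.91   0.414 -0.001]
 [ 0.414  0.91  -0.001]
 [-0.    -0.002 -1.   ]]
```

```bash
for i in 1 2 3; do python3 -m crank '[[[-0.76,-0.9,0],0,1],[[-0.76,-0.9,0],0,1],[[-0.76,-0.9,0],0,1],[[-0.76,-0.9,0],0,1],[[-0.76,-0.9,0],0,1]]'; done
for i in 1 2; do python3 -m crank '[[[0,0,0],1,1],[[0,0,0],1,1],[[0,0,0],1,1],[[0,0,0],1,1],[[0,0,0],1,1]]'; done
python3 -m crank '[[[0,0,0],1,1],[[0,0,0],1,1],[[0,0,0],1,1],[[0,0,0],1,1],[[0,0,0],0.3,1]]'
cat >> h.py <<'E'
T0=np.array([.5295,-.060]);YAW=-.105
def Rm(): c,s=np.cos(YAW),np.sin(YAW);return np.array([[c,-s],[s,c]])
def clamp(p): return Rm().T@(np.asarray(p)[:2]-T0)
def status(goal=None):
    s=robot.state();w=s["ee_rot"];M=R.from_quat([w[1],w[2],w[3],w[0]]).as_matrix()
    a=np.arctan2(M[1,0],M[0,0])-YAW-np.pi/2
    print("t",round(s["time"],2),"clamp xy mm",(clamp(s["ee_pos"])*1e3).round(1),"z",(s["ee_pos"][2]*1e3).round(1),"head deg",np.degrees(a).round(2),"F",s["wrist_force"].round(1),"Mz",s["moment"].round(3),"w",round(s["width"]*1e3,1),"q7",s["q"][6].round(2))
    if goal is not None:
        g=np.r_[T0+Rm()@(np.array(goal[:2])/1e3),goal[2]/1e3]
        print("need units",(M.T@(g-s["ee_pos"])/.04).round(2),"roll units",(np.degrees(a)/5).round(2))
    return s
E
python3 - <<'E'
from h import *
s=status((-44,-57,89))
im=robot.grab_frame("wrist");cv2.imwrite("pics/w1.png",im[:,:,::-1])
E
```

```text
time: 0.6
ee_pos: [0.3434, 0.3855, 0.2112]
ee_rot: [-0.0, 0.212, 0.977, -0.0]
wrist_force: [0.4, -0.4, 0.3]
width: 0.0516
grip_force: 0.0
time: 1.1
ee_pos: [0.4071, 0.1589, 0.2115]
ee_rot: [-0.0, 0.212, 0.977, 0.0]
wrist_force: [1.4, 0.6, 1.6]
width: 0.0108
grip_force: 0.0
time: 1.6
ee_pos: [0.4709, -0.0677, 0.2116]
ee_rot: [0.0, 0.212, 0.977, 0.0]
wrist_force: [0.2, 1.1, -0.2]
width: 0.0007
grip_force: 0.0
time: 2.1
ee_pos: [0.4706, -0.0659, 0.2113]
ee_rot: [-0.0, 0.42, 0.908, -0.0]
wrist_force: [0.8, 0.5, 0.5]
width: 0.0004
grip_force: 0.0
time: 2.6
ee_pos: [0.4706, -0.0658, 0.2113]
ee_rot: [-0.0, 0.606, 0.795, -0.0]
wrist_force: [0.1, -0.3, -0.8]
width: 0.0007
grip_force: 0.0
time: 3.1
ee_pos: [0.4707, -0.0658, 0.2113]
ee_rot: [-0.0, 0.743, 0.669, -0.0]
wrist_force: [0.3, -0.3, 0.1]
width: 0.0006
grip_force: 0.0
t 3.1 clamp xy mm [-57.9 -11.9] z 211.3 head deg -0.04 F [ 0.3 -0.3  0.1] Mz [-0.045  0.049 -0.025] w 0.6 q7 0.03
need units [-1.13  0.35  3.06] roll units -0.01
```

View pics/w1.png

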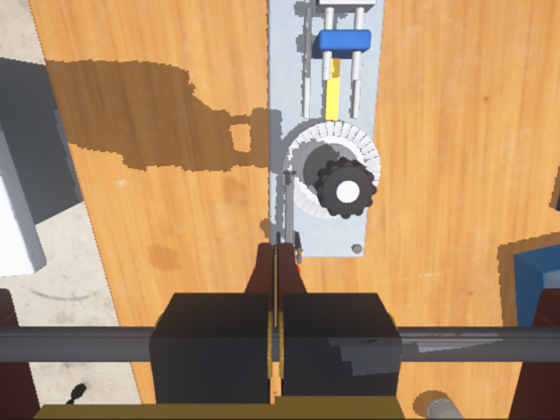

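The wrist view shows the knob's white cap at (347,190), the pawl arm running down to (298,250), and the red ball just hidden beside the fingers.

```bash
python3 - <<'E'
from h import *
s=robot.state()
p=onz("wrist",(347.5,190.5),.121,s);print(p,clamp(p))
for c in((269,1),(384,1),(363,257),(270,250)):
    print(clamp(onz("wrist",c,.01,s)).round(4))
E
python3 -m crank '[[[-1,0.35,0],0,1],[[-0.13,0,0.9],0,1],[[0,0,0.9],0,1],[[0,0,0.6],0,1],[[0,0,0],0,1]]'
python3 -c "
from h import *
s=status((-44,-57,89))
im=robot.grab_frame('side');cv2.imwrite('pics/s1.png',cv2.resize(im[170:280,210:330],None,fx=5,fy=5)[:,:,::-1])"
```

```text
[ 0.52935485 -0.05713126  0.121     ] [-0.00044501  0.00283773]
[-0.0657  0.1677]
[0.0479 0.1678]
[ 0.0484 -0.1089]
[-0.0656 -0.0997]
time: 3.65
ee_pos: [0.4777, -0.112, 0.1129]
ee_rot: [-0.002, 0.742, 0.67, -0.002]
wrist_force: [-0.6, -0.5, 0.5]
width: 0.0002
grip_force: 0.0
t 3.65 clamp xy mm [-46.1 -57.2] z 112.9 head deg 0.13 F [-0.6 -0.5  0.5] Mz [-0.061  0.09   0.054] w 0.2 q7 0.28
need units [0.01 0.06 0.6 ] roll units 0.03
```

View pics/s1.png

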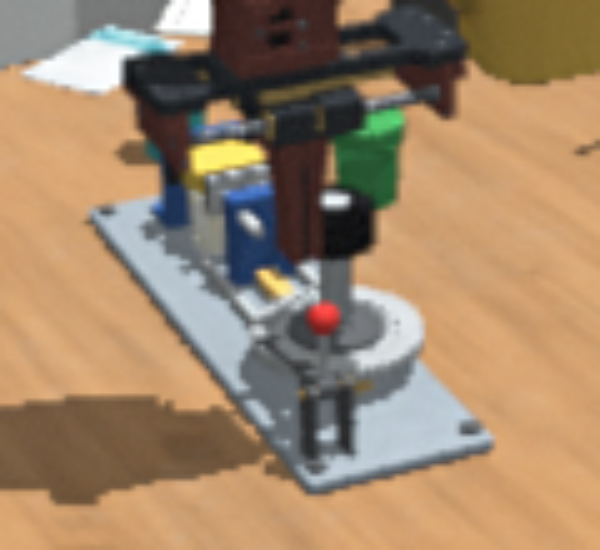

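The fingers are on the +y side of the red ball and level with its column, which is where they should be for the push. Next I lower them and push.

```bash
sed -i 's/T0=.*;YAW/T0=np.array([.5297,-.0582]);YAW/' h.py
python3 -m crank '[[[0,0.05,0.6],0,1],[[-0.2,0,0],0,1],[[-0.25,0,0],0,1],[[-0.25,0,0],0,1],[[-0.25,0,0],0,1]]'
python3 -m crank '[[[-0.25,0,0],0,1],[[-0.25,0,0],0,1],[[-0.25,0,0],0,1],[[-0.2,0,-0.1],0,1],[[0,0,-0.6],0,1]]'
python3 -c "
from h import *
s=status()
im=robot.grab_frame('side');cv2.imwrite('pics/s2.png',cv2.resize(im[170:280,210:330],None,fx=5,fy=5)[:,:,::-1])"
```

```text
time: 4.2
ee_pos: [0.4788, -0.1518, 0.0928]
ee_rot: [0.001, 0.743, 0.669, 0.001]
wrist_force: [0.0, 0.6, -0.1]
width: 0.0002
grip_force: 0.1
time: 4.7
ee_pos: [0.4723, -0.1892, 0.1183]
ee_rot: [-0.001, 0.743, 0.669, -0.002]
wrist_force: [0.4, 0.1, 0.4]
width: 0.0001
grip_force: 0.0
t 4.7 clamp xy mm [ -43.4 -136.2] z 118.3 head deg -0.04 F [0.4 0.1 0.4] Mz [-0.057  0.034 -0.051] w 0.1 q7 0.44
```

View pics/s2.png

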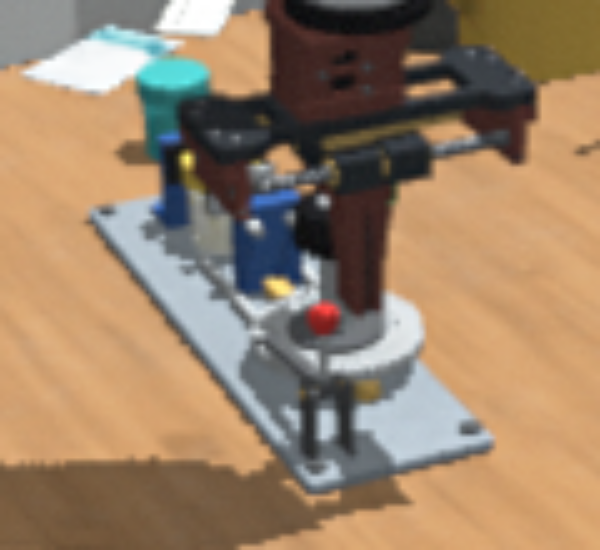

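```bash
python3 - <<'E'
from h import *
c=robot.get_calibration("side");Pi=np.linalg.inv(c["pose"])
def pr(cl,z):
    p=np.r_[T0+Rm()@np.array(cl)/1,z,1];q=Pi@p;return np.array([c["cx"]-c["fx"]*q[0]/q[2],c["cy"]+c["fy"]*q[1]/q[2]])
show=lambda n,cl,z:print(n,(5*(pr(cl,z)-[210,170])).round())
show("ball",(-.044,-.085),.096)
show("ball thrown",(-.044,-.125),.034)
show("knob top",(0,0),.121)
show("corner",(-.066,-.112),.01)
show("tip now",(-.0434,-.1362),.107)
im=robot.grab_frame("side")
for b in blobs(im,(0,150,60),(6,255,255),4): print(b, onz("side",b[0],.096),clamp(onz("side",b[0],.096)))
imt=robot.grab_frame("top");cv2.imwrite("pics/t2.png",cv2.resize(imt[165:245,185:345],None,fx=5,fy=5,interpolation=cv2.INTER_CUBIC)[:,:,::-1])
for b in blobs(imt,(0,150,60),(6,255,255),4):
  if 195<b[0][0]<345: print(b)
E
```

```text
ball [323. 314.]
ball thrown [354. 445.]
knob top [333. 197.]
corner [309. 480.]
tip now [361. 338.]
(array([317.6, 141.5]), array([298, 134,  40,  16, 474], dtype=int32)) [1.00088209 0.43480324 0.096     ] [0.41691681 0.53967132]
(array([274.1, 233.4]), array([272, 231,   5,   6,  27], dtype=int32)) [ 0.47462773 -0.14003306  0.096     ] [-0.04619228 -0.08715434]
(array([461.4, 326.7]), array([458, 323,   8,   9,  46], dtype=int32)) [ 0.60756114 -0.68985919  0.096     ] [ 0.14363474 -0.62001996]
(array([314.9, 221.8]), array([313, 219,   5,   6,  25], dtype=int32))
```

View pics/t2.png

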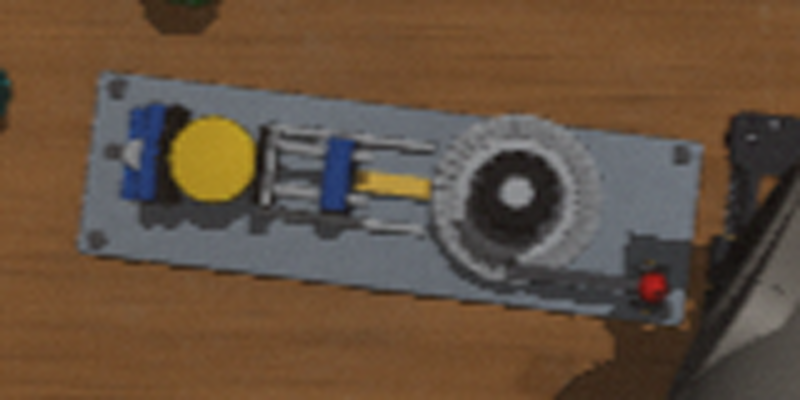

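The jaw has moved back part of the way (crop column 315→338), so the pawl lifted and then fell back. The fingertips were too high and I raised them too early. I'll repeat the push lower and hold at the end before lifting.

```bash

python3 -m crank '[[[0,0,-0.4],0,1],[[0.7,0,0],0,1],[[0.7,0,0],0,1],[[0.63,0,0],0,1],[[0,0,0],0,1]]'
python3 -m crank '[[[0,0,0.5],0,1],[[0,0,0.5],0,1],[[0,0,0.43],0,1],[[0,0,0],0,1],[[0,0,0],0,1]]'
python3 -c "
from h import *
status((-44,-55,77))"
python3 -m crank '[[[-0.25,0,0],0,1],[[-0.25,0,0],0,1],[[-0.25,0,0],0,1],[[-0.25,0,0],0,1],[[-0.25,0,0],0,1]]'
python3 -m crank '[[[-0.25,0,0],0,1],[[-0.25,0,0],0,1],[[-0.25,0,0],0,1],[[-0.1,0,0],0,1],[[0,0,0],0,1]]'
python3 -c "
from h import *
status()
imt=robot.grab_frame('top');cv2.imwrite('pics/t3.png',cv2.resize(imt[165:245,185:345],None,fx=5,fy=5,interpolation=cv2.INTER_CUBIC)[:,:,::-1])
im=robot.grab_frame('side')
for b in blobs(im,(0,150,60),(6,255,255),4): print(b)"
```

```text
time: 5.35
ee_pos: [0.4828, -0.1034, 0.1347]
ee_rot: [-0.001, 0.741, 0.672, 0.0]
wrist_force: [1.0, -0.7, 0.4]
width: 0.0002
grip_force: 0.0
time: 5.85
ee_pos: [0.4823, -0.1081, 0.0782]
ee_rot: [-0.0, 0.743, 0.669, -0.001]
wrist_force: [-0.1, -0.5, -0.5]
width: 0.0004
grip_force: 0.0
t 5.85 clamp xy mm [-41.9 -54.6] z 78.2 head deg 0.01 F [-0.1 -0.5 -0.5] Mz [-0.077  0.059 -0.001] w 0.4 q7 0.31
need units [-0.01 -0.05  0.03] roll units 0.0
time: 6.35
ee_pos: [0.4774, -0.1583, 0.0786]
ee_rot: [0.0, 0.743, 0.669, 0.0]
wrist_force: [0.3, -0.2, -0.1]
width: 0.0001
grip_force: 0.0
time: 6.85
ee_pos: [0.4739, -0.1916, 0.0783]
ee_rot: [0.0, 0.743, 0.669, -0.0]
wrist_force: [-0.4, 1.4, -0.3]
width: 0.0004
grip_force: 0.0
t 6.85 clamp xy mm [ -41.5 -138.5] z 78.3 head deg -0.01 F [-0.4  1.4 -0.3] Mz [-0.101  0.07   0.007] w 0.4 q7 0.49
(array([317.7, 141.5]), array([299, 134,  39,  16, 472], dtype=int32))
(array([280.3, 259.2]), array([278, 257,   6,   5,  22], dtype=int32))
(array([461.4, 326.7]), array([458, 323,   8,   9,  46], dtype=int32))
```

The ball is now at side (280,259), matching the predicted thrown-over spot. Next I go to the knob.

```bash

python3 -m crank '[[[0,0,-0.8],0,1],[[0,0,-0.8],0,1],[[0,0,-0.6],0,1],[[0.8,0.24,0],0,0.5],[[0.8,0.24,0],0,0]]'
python3 -m crank '[[[0.8,0.24,0],0,0],[[0.8,0.24,0],0,0],[[0.26,0.08,0],0,0],[[0,0,0],0,0],[[0,0,0],0,0]]'
python3 -c "
from h import *
s=status((0,0,99))
im=robot.grab_frame('wrist');cv2.imwrite('pics/w2.png',im[:,:,::-1])
im=robot.grab_frame('side')
for b in blobs(im,(0,150,60),(6,255,255),4): print(b)"
```

```text
time: 7.45
ee_pos: [0.5005, -0.1285, 0.1675]
ee_rot: [0.001, 0.743, 0.669, 0.001]
wrist_force: [0.2, -0.8, 0.0]
width: 0.0132
grip_force: 0.0
time: 7.95
ee_pos: [0.5291, -0.0588, 0.1662]
ee_rot: [0.0, 0.743, 0.669, -0.0]
wrist_force: [0.6, 0.1, -0.5]
width: 0.0529
grip_force: 0.0
t 7.95 clamp xy mm [-0.5 -0.6] z 166.2 head deg 0.01 F [ 0.6  0.1 -0.5] Mz [-0.112  0.014  0.042] w 52.9 q7 0.11
need units [0.02 0.01 1.68] roll units 0.0
(array([317.6, 141.5]), array([298, 134,  40,  16, 473], dtype=int32))
(array([280.1, 259.2]), array([278, 257,   5,   5,  21], dtype=int32))
(array([461.4, 326.6]), array([458, 323,   8,   9,  45], dtype=int32))
```

View pics/w2.png

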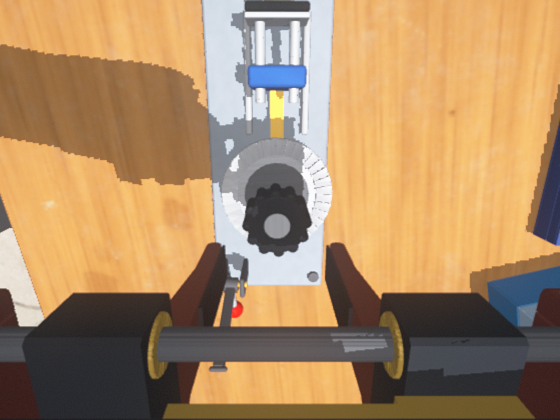

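The knob cap is at (277,226), centred between the fingers. The pawl is thrown over with its arm up, the ball at (237,308), and the blue jaw is at (277,77).

```bash

python3 -c "
from h import *
s=robot.state();print(clamp(onz('wrist',(277,226),.121,s)), clamp(onz('wrist',(277,68),.055,s)))"
python3 -m crank '[[[0,0,0],0,0],[[0,0,0],0,0],[[0,0,0.6],0,0],[[0,0,0.6],0,0],[[0,0,0.45],0,0]]'
python3 -m crank '[[[0,0,0.03],0,0],[[0,0,0],0,1],[[0,0,0],0,1],[[0,0,0],0,1],[[0,0,0],0,1]]'
python3 -m crank '[[[0,0,0],0,1],[[0,0,0],0,1],[[0,0,0],0,1],[[0,0,0],0,1],[[0,0,0],0,1]]'
python3 -c "
from h import *
status((0,0,99))"
```

```text
[-0.00059332 -0.00081279] [-0.00045998  0.10790846]
time: 8.55
ee_pos: [0.5292, -0.0579, 0.0992]
ee_rot: [-0.0, 0.743, 0.669, -0.0]
wrist_force: [0.5, -0.4, -1.0]
width: 0.088
grip_force: 0.0
time: 9.05
ee_pos: [0.5303, -0.0575, 0.0999]
ee_rot: [0.0, 0.743, 0.669, 0.001]
wrist_force: [0.1, 0.1, -0.4]
width: 0.0594
grip_force: 0.0
time: 9.55
ee_pos: [0.5302, -0.0575, 0.0994]
ee_rot: [0.0, 0.743, 0.669, 0.0]
wrist_force: [1.1, -0.8, 2.0]
width: 0.0453
grip_force: 30.0
t 9.55 clamp xy mm [0.5 0.8] z 99.4 head deg 0.07 F [ 1.1 -0.8  2. ] Mz [-0.036 -0.202  0.053] w 45.3 q7 0.18
need units [-0.02 -0.01  0.01] roll units 0.01
```

```bash

python3 -m crank '[[[0,0,0],-0.6,1],[[0,0,0],-0.6,1],[[0,0,0],-0.6,1],[[0,0,0],-0.6,1],[[0,0,0],0,1]]' >/dev/null; python3 -c "
from h import *
status()"
python3 -m crank '[[[0,0,0],-0.6,1],[[0,0,0],-0.6,1],[[0,0,0],-0.4,1],[[0,0,0],0,1],[[0,0,0],0,1]]'>/dev/null; python3 -c "
from h import *
status()"
```

```text
t 10.05 clamp xy mm [0.3 0.7] z 99.4 head deg 12.09 F [ 0.2 -0.   4. ] Mz [ 0.056 -0.011  0.108] w 45.1 q7 0.36
t 10.55 clamp xy mm [0.1 0.7] z 99.4 head deg 19.98 F [0.1 0.8 5. ] Mz [0.07  0.122 0.15 ] w 45.1 q7 0.47
```

```bash

for k in 1; do python3 -m crank '[[[0,0,0],-0.6,1],[[0,0,0],-0.4,1],[[0,0,0],0,1],[[0,0,0],0,1],[[0,0,0],0,1]]' >/dev/null; python3 -c "
from h import *
status()"
python3 -m crank '[[[0,0,0],-0.6,1],[[0,0,0],-0.4,1],[[0,0,0],0,1],[[0,0,0],0,1],[[0,0,0],0,1]]' >/dev/null; python3 -c "
from h import *
status()"; done
```

```text
t 11.05 clamp xy mm [-0.1  0.6] z 99.4 head deg 24.93 F [-0.9  0.8  5. ] Mz [ 0.102  0.118 -0.199] w 45.3 q7 0.55
t 11.55 clamp xy mm [0.  0.3] z 99.3 head deg 29.95 F [ 0.1 -1.   6. ] Mz [-0.335  0.04  -0.623] w 45.5 q7 0.62
```

```bash

python3 -m crank '[[[0,0,0],0.6,1],[[0,0,0],0,1],[[0,0,0],0,0.3],[[0,0,0],0,0],[[0,0,0],0,0]]'
python3 -m crank '[[[0,0,0],0,0],[[0,0,-0.5],0,0],[[0,0,-0.9],0,0],[[0,0,-0.6],0,0],[[0,0,0],0,1]]'
python3 -c "
from h import *
s=status((-44,-130,111))
im=robot.grab_frame('wrist');cv2.imwrite('pics/w3.png',im[:,:,::-1])
b=[b for b in blobs(im,(105,150,60),(125,255,255),150) if b[0][0]<450];print(b)
for q in b: print(clamp(onz('wrist',q[0],.055,s)))
imt=robot.grab_frame('top');cv2.imwrite('pics/t4.png',imt[:,:,::-1])
for n,i in(('t0',cv2.imread('pics/top0.png')[:,:,::-1].copy()),('t4',imt)):
  for q in blobs(i,(105,120,60),(125,255,255),15):
    if 200<q[0][0]<290 and 180<q[0][1]<215: print(n,q[0],clamp(onz('top',q[0],.055)))
"
```

```text
time: 12.05
ee_pos: [0.5292, -0.0572, 0.0987]
ee_rot: [-0.001, 0.566, 0.824, -0.0]
wrist_force: [-1.3, -0.2, -0.7]
width: 0.0656
grip_force: 0.0
time: 12.55
ee_pos: [0.5319, -0.0577, 0.1822]
ee_rot: [0.002, 0.566, 0.824, 0.002]
wrist_force: [0.5, 0.1, -0.7]
width: 0.0825
grip_force: 0.0
t 12.55 clamp xy mm [2.1 0.8] z 182.2 head deg 27.06 F [ 0.5  0.1 -0.7] Mz [-0.044  0.038 -0.059] w 82.5 q7 0.52
need units [-2.38 -2.52  1.77] roll units 5.41
[(array([326.5,  96.9]), array([300,  79,  52,  40, 645], dtype=int32))]
[0.00096638 0.09931629]
t0 [213.5 195.1] [-9.63416242e-05  2.24752256e-01]
t0 [247.8 199. ] [0.00065642 0.12034705]
t4 [213.6 195.1] [-6.00641973e-05  2.24451483e-01]
t4 [255.3 199.5] [0.00187454 0.0977205 ]
```

```bash

python3 -m crank '[[[0,0,0],1,1],[[0,0,0],1,1],[[0,0,0],1,1],[[0,0,0],1,1],[[0,0,0],1,1]]' >/dev/null
python3 -m crank '[[[0,0,0],0.41,1],[[0,0,0],0,1],[[0,0,0],0,1],[[0,0,0],0,1],[[0,0,0],0,1]]' >/dev/null
python3 -c "
from h import *
s=status((-44,-135,182))
for k in range(2):
  s=robot.state();im=robot.grab_frame('wrist')
  for q in blobs(im,(105,150,60),(125,255,255),150):
    if q[0][0]<450: print(q, clamp(onz('wrist',q[0],.055,s)),clamp(onz('wrist',(q[0][0],q[1][1]),.055,s)),clamp(onz('wrist',(q[0][0],q[1][1]+q[1][3]),.055,s)))
cv2.imwrite('pics/w4.png',im[:,:,::-1])
a=cv2.imread('pics/top0.png')[185:215,200:320];b=cv2.imread('pics/t4.png')[185:215,200:320]
cv2.imwrite('pics/cmp.png',np.vstack([cv2.resize(i,None,fx=6,fy=6,interpolation=cv2.INTER_NEAREST) for i in (a,b)]))
"
```

```text
t 13.65 clamp xy mm [-0.2  0.6] z 178.9 head deg 0.03 F [ 0.1 -0.2  0.2] Mz [-0.107  0.054  0.029] w 0.5 q7 0.09
need units [-3.39 -1.1  -0.08] roll units 0.01
(array([276. ,  86.1]), array([ 250,   77,   54,   20, 1013], dtype=int32)) [-0.00110266  0.09705311] [-0.00111972  0.10418606] [-0.00108189  0.08836869]
(array([276. ,  86.1]), array([ 250,   77,   53,   20, 1015], dtype=int32)) [-0.00099449  0.0970539 ] [-0.00101089  0.10418892] [-0.00097453  0.08836697]
```

View pics/w4.png

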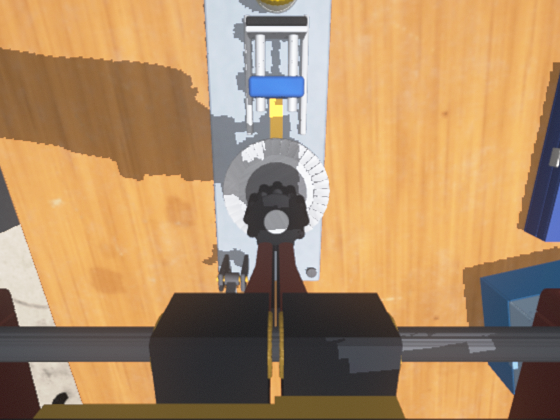

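The wrist view shows the jaw at (276,86), the pawl still over at (233,275), and the closed fingers above the knob. I'll check how far the jaw travelled against the earlier frames.

```bash
python3 -c "
from h import *
P={'w2':([.5291,-.0588,.1662],[0,.743,.669,0]),'w4':(robot.state()['ee_pos'],robot.state()['ee_rot'])}
for n,(p,r) in P.items():
  s=dict(ee_pos=np.array(p),ee_rot=np.array(r)/np.linalg.norm(r))
  im=cv2.imread(f'pics/{n}.png')[:,:,::-1].copy()
  for q in blobs(im,(105,150,60),(125,255,255),150):
    if q[0][0]<450:
      for z in(.055,.065,.075): print(n,q[1],z,clamp(onz('wrist',(q[0][0],q[1][1]),z,s)),clamp(onz('wrist',q[0],z,s)))
# top gray profiles along clamp axis in both frames
for n in('top0','t4'):
  im=cv2.imread(f'pics/{n}.png').astype(float); 
  c=robot.get_calibration('top');Pi=np.linalg.inv(c['pose']);o=[]
  for y in np.arange(.085,.131,.001):
    v=[]
    for x in(-.012,-.008,.008,.012):
      q=Pi@np.r_[T0+Rm()@np.array([x,y]),.055,1];u=np.float32([[c['cx']-c['fx']*q[0]/q[2],c['cy']+c['fy']*q[1]/q[2]]])
      g=cv2.remap((im[:,:,0]-im[:,:,2]).astype(np.float32),u[:,:1].copy(),u[:,1:].copy(),cv2.INTER_LINEAR);v.append(g[0,0])
    o.append(np.mean(v))
  o=np.array(o);w=np.clip(o-40,0,None);print(n,(w*np.arange(.085,.131,.001)).sum()/w.sum(),o.astype(int))
"
```

```text
w2 [ 249   66   57   21 1150] 0.055 [-0.00101546  0.11004793] [-0.00099714  0.10281917]
w2 [ 249   66   57   21 1150] 0.065 [-0.00103869  0.10900146] [-0.00102101  0.10202621]
w2 [ 249   66   57   21 1150] 0.075 [-0.00106192  0.107955  ] [-0.00104488  0.10123324]
w4 [ 250   77   53   20 1015] 0.055 [-0.00091429  0.10420828] [-0.00089875  0.09707015]
w4 [ 250   77   53   20 1015] 0.065 [-0.00092377  0.10344606] [-0.00090875  0.09654741]
w4 [ 250   77   53   20 1015] 0.075 [-0.00093325  0.10268383] [-0.00091875  0.09602467]
top0 0.12081294576823916 [-1 -1 -1 -1 -1 -2 -2 -2 -3 -4 -3 -4 -4 -4 -4 -5 -6 -7 -9 -8 -7 -6 -5 -2
  0  3  6 10 24 39 53 60 66 70 71 71 70 69 69 68 64 57 49 37 25 14]
t4 0.09866348912828932 [-11  -9  -7  -2   6  16  25  32  38  43  46  49  53  56  60  62  56  48
  38  28  18  10   7   7   6   6   6   5   5   5   5   5   5   6   5   5
   4   4   4   4   4   4   4   4   4   3]
```

Inconclusive (about 96 to 98 mm), so I'll regrip and turn back until the stop is plainly felt.

```bash

python3 -m crank '[[[0,0,0],0,0],[[0,0,0],0,0],[[0,0,0],0,0],[[0,0,0],0,0],[[0,0,0],0,0]]' >/dev/null
python3 -m crank '[[[0,0,0.6],0,0],[[0,0,0.7],0,0],[[0,0,0.7],0,0],[[0,0,0],0,0],[[0,0,0],0,1]]' 
python3 -m crank '[[[0,0,0],0,1],[[0,0,0],0,1],[[0,0,0],0,1],[[0,0,0],0,1],[[0,0,0],0,1]]' 
python3 -m crank '[[[0,0,0],0,1],[[0,0,0],0,1],[[0,0,0],0,1],[[0,0,0],0,1],[[0,0,0],0,1]]' >/dev/null
S='from h import *;status()'; python3 -c "$S"
python3 -m crank '[[[0,0,0],-0.3,1],[[0,0,0],-0.3,1],[[0,0,0],0,1],[[0,0,0],0,1],[[0,0,0],0,1]]' >/dev/null
python3 -c "$S"
python3 -m crank '[[[0,0,0],-0.3,1],[[0,0,0],-0.3,1],[[0,0,0],0,1],[[0,0,0],0,1],[[0,0,0],0,1]]' >/dev/null
python3 -c "$S"
```

```text
time: 14.75
ee_pos: [0.5297, -0.0577, 0.0994]
ee_rot: [-0.0, 0.743, 0.669, -0.0]
wrist_force: [1.3, -0.0, -0.2]
width: 0.0673
grip_force: 0.0
time: 15.25
ee_pos: [0.5304, -0.0575, 0.1002]
ee_rot: [0.0, 0.743, 0.669, 0.001]
wrist_force: [-2.9, 0.4, 5.9]
width: 0.045
grip_force: 30.0
t 15.75 clamp xy mm [0.6 0.8] z 100.2 head deg 0.01 F [-2.   1.5  6.7] Mz [-0.018  0.474 -0.025] w 45.0 q7 0.16
t 16.25 clamp xy mm [0.5 0.8] z 100.2 head deg 2.91 F [-1.   0.4  6.6] Mz [ 0.139  0.494 -0.514] w 45.3 q7 0.2
t 16.75 clamp xy mm [0.4 1.1] z 100.2 head deg 5.9 F [-1.3  1.6  6.5] Mz [ 0.283  0.538 -0.61 ] w 44.9 q7 0.25
```

The resistance is hard straight away, so the jaw is at the end stop. Now I flip the pawl back.

```bash

python3 -m crank '[[[0,0,0],0.4,1],[[0,0,0],0,0],[[0,0,0],0,0],[[0,0,0],0,0],[[0,0,0],0,0]]' >/dev/null
python3 -m crank '[[[0,0,-0.6],0,0],[[0,0,-0.6],0,0],[[0,0,-0.6],0,0],[[0,0,0],0.78,1],[[0,0,0],0,1]]' >/dev/null
python3 -m crank '[[[-0.8,-0.26,0],0,1],[[-0.8,-0.26,0],0,1],[[-0.8,-0.26,0],0,1],[[-0.8,-0.26,0],0,1],[[-0.2,-0.06,0],0,1]]' >/dev/null
python3 -m crank '[[[0,0,0],0,1],[[0,0,0.4],0,1],[[0,0,0.4],0,1],[[0,0,0.4],0,1],[[0,0,0],0,1]]' 
python3 -c "from h import *
status((-44,-135,111))
im=robot.grab_frame('side')
for b in blobs(im,(0,150,60),(6,255,255),4): print(b[0])"
```

```text
time: 18.75
ee_pos: [0.4712, -0.186, 0.1211]
ee_rot: [-0.002, 0.741, 0.671, -0.001]
wrist_force: [-0.2, 0.3, 0.7]
width: 0.0008
grip_force: 0.0
t 18.75 clamp xy mm [ -44.7 -133.2] z 121.1 head deg 0.3 F [-0.2  0.3  0.7] Mz [-0.038  0.091  0.034] w 0.8 q7 0.42
need units [-0.05  0.02  0.25] roll units 0.06
[317.6 141.5]
[280.2 259.4]
[461.4 326.6]
```

```bash

python3 -m crank '[[[0,0,0.45],0,1],[[0.2,0,0],0,1],[[0.25,0,0],0,1],[[0.25,0,0],0,1],[[0.25,0,0],0,1]]' >/dev/null
python3 -m crank '[[[0.25,0,0],0,1],[[0.25,0,0],0,1],[[0.25,0,0],0,1],[[0.15,0,0],0,1],[[0.15,0,0],0,1]]' >/dev/null
python3 -m crank '[[[0.15,0,0],0,1],[[0.15,0,0],0,1],[[0.1,0,0],0,1],[[0,0,0],0,1],[[0,0,0],0,1]]' 
python3 -c "from h import *
status((-44,-36,103))
im=robot.grab_frame('side')
for b in blobs(im,(0,150,60),(6,255,255),4): print(b[0])"
```

```text
time: 20.3
ee_pos: [0.4819, -0.0927, 0.1052]
ee_rot: [0.0, 0.743, 0.67, 0.0]
wrist_force: [-0.6, 0.2, 0.3]
width: 0.0006
grip_force: 0.2
t 20.3 clamp xy mm [-43.9 -39.4] z 105.2 head deg 0.12 F [-0.6  0.2  0.3] Mz [ 0.029  0.095 -0.044] w 0.6 q7 0.23
need units [ 0.08 -0.    0.05] roll units 0.02
[317.6 141.5]
[279.6 244.9]
[461.4 326.7]
```

```bash

python3 -m crank '[[[0.1,0,0.1],0,1],[[0.1,0,0.1],0,1],[[0.1,0,0],0,1],[[0,0,0],0,1],[[0,0,0],0,1]]' 
python3 -c "from h import *
status((-44,-36,103))
im=robot.grab_frame('side')
for b in blobs(im,(0,150,60),(6,255,255),4): print(b[0])"
```

```text
time: 20.85
ee_pos: [0.4831, -0.0807, 0.0971]
ee_rot: [-0.0, 0.742, 0.67, -0.0]
wrist_force: [0.0, 0.3, -0.3]
width: 0.0006
grip_force: 0.0
t 20.85 clamp xy mm [-44.  -27.3] z 97.1 head deg 0.13 F [ 0.   0.3 -0.3] Mz [-0.064  0.069  0.033] w 0.6 q7 0.21
need units [-0.22 -0.   -0.15] roll units 0.03
[317.6 141.5]
[278.3 240.9]
[461.3 326.6]
```

```bash
python3 - <<'E'
from h import *
c=robot.get_calibration("side");Pi=np.linalg.inv(c["pose"])
for th in np.arange(0,2.1,.2):
    p=np.r_[T0+Rm()@np.array([-.044,-.085-.044*np.sin(th)]),.052+.044*np.cos(th),1];q=Pi@p
    print(th.round(1),np.round([c["cx"]-c["fx"]*q[0]/q[2],c["cy"]+c["fy"]*q[1]/q[2]],1))
im=robot.grab_frame('side');cv2.imwrite('pics/s5.png',cv2.resize(im[170:280,210:330],None,fx=5,fy=5)[:,:,::-1])
E
```

```text
0.0 [274.5 232.9]
0.2 [275.8 234.6]
0.4 [277.  236.7]
0.6 [278.2 239.3]
0.8 [279.2 242.2]
1.0 [280.1 245.3]
1.2 [280.7 248.5]
1.4 [281.1 251.6]
1.6 [281.3 254.4]
1.8 [281.2 257. ]
2.0 [280.8 259.1]
```

View pics/s5.png

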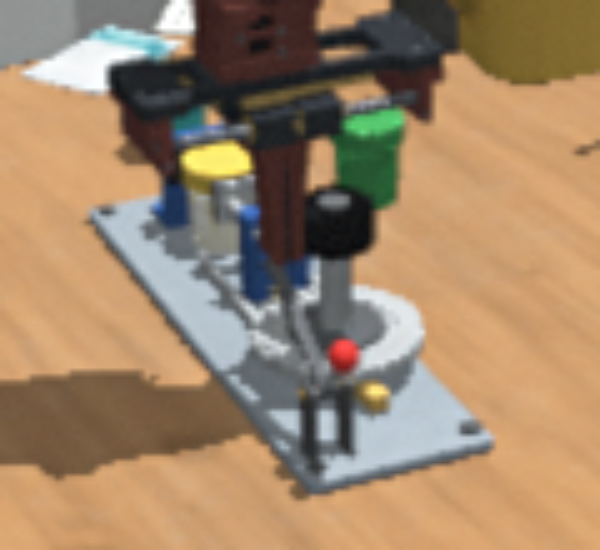

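```bash

python3 -m crank '[[[0.06,-0.03,0.1],0,1],[[0.06,-0.03,0.1],0,1],[[0.06,0,0.1],0,1],[[0.06,0,0.1],0,1],[[0,0,0],0,1]]' 
python3 -c "from h import *
status((-44,-36,103))
im=robot.grab_frame('side')
for b in blobs(im,(0,150,60),(6,255,255),4): print(b[0])"
```

```text
time: 21.45
ee_pos: [0.4813, -0.0705, 0.0805]
ee_rot: [-0.0, 0.742, 0.67, -0.0]
wrist_force: [1.1, -1.2, -0.9]
width: 0.001
grip_force: 0.0
t 21.45 clamp xy mm [-46.8 -17.3] z 80.5 head deg 0.15 F [ 1.1 -1.2 -0.9] Mz [-0.062  0.058  0.027] w 1.0 q7 0.21
need units [-0.47  0.07 -0.56] roll units 0.03
[317.7 141.5]
[274.3 233.3]
[461.5 326.7]
```

The ball is back at (274,233), so the pawl is on the teeth. I'll go back to the knob and grip it.

```bash

python3 -m crank '[[[0,0,-0.8],0,1],[[0,0,-0.8],0,1],[[0,0,-0.6],0,1],[[0.22,0.58,0],0,0],[[0.22,0.58,0],0,0]]' >/dev/null
python3 -m crank '[[[0,0,0],0,0],[[0,0,0],0,0],[[0,0,0],0,0],[[0,0,0],0,0],[[0,0,0],0,0]]' >/dev/null
cat >> h.py <<'E'
def feel(n=5):
    A=[]
    for _ in range(n):
        robot.grab_frame("top");s=robot.state();A.append(np.r_[s["moment"],s["effort"][6],s["wrist_force"]])
    A=np.array(A);w=s["ee_rot"];M=R.from_quat([w[1],w[2],w[3],w[0]]).as_matrix()
    a=np.degrees(np.arctan2(M[1,0],M[0,0])-YAW-np.pi/2)
    print("t %.2f head %.2f"%(s["time"],a),"M",A.mean(0).round(3),"sdMz",A[:,2].std().round(3),"sde",A[:,3].std().round(3),"w",round(s["width"]*1e3,1),"xy",(clamp(s["ee_pos"])*1e3).round(1),flush=True)
E
python3 -c "from h import *
s=status((0,0,99))
b=[q for q in blobs(robot.grab_frame('side'),(0,150,60),(6,255,255),4)];print(b[1][0])
im=robot.grab_frame('wrist');cv2.imwrite('pics/w6.png',im[:,:,::-1])
for q in blobs(im,(105,150,60),(125,255,255),150): print(q[0],clamp(onz('wrist',q[0],.055,s)))
"
```

```text
t 22.5 clamp xy mm [-0.6 -0.4] z 169.2 head deg 0.08 F [-0.3 -0.  -0.1] Mz [-0.052  0.064 -0.016] w 52.9 q7 0.11
need units [0.01 0.01 1.75] roll units 0.02
[274.3 233.3]
[276.5  84.5] [-0.00113155  0.09673528]
[536.3 289. ] [ 0.25160924 -0.08931758]
```

```bash

python3 -m crank '[[[0,0,0],0,0],[[0,0,0.6],0,0],[[0,0,0.6],0,0],[[0,0,0.5],0,0],[[0,0,0.05],0,0]]' >/dev/null
python3 -m crank '[[[0,0,0],0,1],[[0,0,0],0,1],[[0,0,0],0,1],[[0,0,0],0,1],[[0,0,0],0,1]]' >/dev/null
python3 -m crank '[[[0,0,0],0,1],[[0,0,0],0,1],[[0,0,0],0,1],[[0,0,0],0,1],[[0,0,0],0,1]]'
F='from h import *;feel()'; python3 -c "$F"
python3 -m crank '[[[0,0,0],0.5,1],[[0,0,0],0.5,1],[[0,0,0],0,1],[[0,0,0],0,1],[[0,0,0],0,1]]' >/dev/null; python3 -c "$F"
python3 -m crank '[[[0,0,0],0.5,1],[[0,0,0],0.5,1],[[0,0,0],0,1],[[0,0,0],0,1],[[0,0,0],0,1]]' >/dev/null; python3 -c "$F"
python3 -m crank '[[[0,0,0],0.5,1],[[0,0,0],0.5,1],[[0,0,0],0,1],[[0,0,0],0,1],[[0,0,0],0,1]]' >/dev/null; python3 -c "$F"

```

```text
time: 24.1
ee_pos: [0.5302, -0.0583, 0.0995]
ee_rot: [0.0, 0.743, 0.67, 0.0]
wrist_force: [1.5, 1.0, 4.3]
width: 0.045
grip_force: 30.0
t 24.35 head 0.11 M [ 0.032 -0.242 -0.009 -0.017  1.339  0.049  4.605] sdMz 0.034 sde 0.0 w 45.0 xy [ 0.5 -0.1]
t 25.10 head -4.90 M [ 0.023 -0.279 -0.029  0.032  1.804  0.251  5.304] sdMz 0.025 sde 0.001 w 45.4 xy [ 0.5 -0.1]
t 25.85 head -9.89 M [ 0.014 -0.307 -0.017  0.021  2.063  0.712  4.781] sdMz 0.015 sde 0.001 w 45.1 xy [ 0.6 -0.1]
t 26.60 head -14.89 M [ 0.03  -0.353 -0.011  0.01   1.945  0.28   5.04 ] sdMz 0.022 sde 0.001 w 45.6 xy [ 0.6 -0.1]
```

`effort[6]` is clean and falls by 0.011 per 5°, which is 0.12 N m/rad, the drag expected before touch. I keep winding.

```bash
F='from h import *;feel(2)'
for i in 1 2 3 4 5 6; do python3 -m crank '[[[0,0,0],0.5,1],[[0,0,0],0.5,1],[[0,0,0],0,1],[[0,0,0],0,1],[[0,0,0],0,1]]' >/dev/null; python3 -c "$F"; done
```

```text
t 27.20 head -19.88 M [ 5.000e-03 -4.400e-01 -1.200e-02 -0.000e+00  2.729e+00  3.820e-01
  5.123e+00] sdMz 0.008 sde 0.0 w 45.5 xy [ 0.7 -0.1]
t 27.80 head -24.88 M [ 0.022 -0.473  0.029 -0.012  2.507  0.274  5.209] sdMz 0.034 sde 0.001 w 45.2 xy [ 0.7 -0.1]
t 28.40 head -29.88 M [ 0.01  -0.546  0.045 -0.025  3.079 -0.198  4.856] sdMz 0.001 sde 0.001 w 45.2 xy [ 0.7 -0.1]
t 29.00 head -34.88 M [ 1.000e-03 -6.130e-01  5.200e-02 -4.000e-02  3.574e+00  3.190e-01
  5.097e+00] sdMz 0.046 sde 0.001 w 45.1 xy [ 0.8 -0.2]
t 29.60 head -39.87 M [-0.113 -0.661  0.042 -0.052  3.437 -0.403  5.159] sdMz 0.005 sde 0.001 w 45.4 xy [ 0.8 -0.1]
t 30.20 head -44.88 M [-0.074 -0.788  0.062 -0.065  3.904 -0.489  5.809] sdMz 0.007 sde 0.0 w 45.1 xy [ 0.8 -0.2]
```

```bash
F='from h import *;feel(2)'
for i in 1 2 3 4; do python3 -m crank '[[[0,0,0],0.5,1],[[0,0,0],0.5,1],[[0,0,0],0,1],[[0,0,0],0,1],[[0,0,0],0,1]]' >/dev/null; python3 -c "$F"; done
```

```text
t 30.80 head -49.88 M [-0.19  -0.977  0.048 -0.079  4.902 -0.856  4.554] sdMz 0.021 sde 0.002 w 44.9 xy [ 0.8 -0.3]
t 31.40 head -54.88 M [-0.189 -0.976  0.057 -0.078  5.001 -1.023  4.776] sdMz 0.038 sde 0.0 w 45.4 xy [ 0.8 -0.3]
t 32.00 head -59.88 M [-0.207 -0.988  0.145 -0.11   5.031 -1.842  4.787] sdMz 0.043 sde 0.0 w 45.0 xy [ 0.9 -0.3]
t 32.60 head -64.88 M [-0.229 -1.021  0.149 -0.143  5.394 -0.452  4.809] sdMz 0.021 sde 0.0 w 45.3 xy [ 0.9 -0.4]
```

The slope tripled between about -50° and -56°: first touch. I'll wind on to about -82°, roughly 2.5 to 3 clicks past it before settling back.

```bash
F='from h import *;feel(2)'
for i in 1 2 3; do python3 -m crank '[[[0,0,0],0.5,1],[[0,0,0],0.5,1],[[0,0,0],0,1],[[0,0,0],0,1],[[0,0,0],0,1]]' >/dev/null; python3 -c "$F"; done
```

```text
t 33.20 head -69.88 M [-0.224 -1.008  0.221 -0.178  4.732 -1.017  4.411] sdMz 0.016 sde 0.0 w 45.7 xy [ 0.9 -0.4]
t 33.80 head -74.87 M [-0.263 -1.056  0.188 -0.212  5.358 -0.748  4.157] sdMz 0.027 sde 0.0 w 45.4 xy [ 0.9 -0.4]
t 34.40 head -79.87 M [-0.297 -1.018  0.247 -0.247  5.199 -1.14   3.871] sdMz 0.01 sde 0.0 w 45.0 xy [ 0.9 -0.5]
```

```bash
F='from h import *;feel(2)'
python3 -m crank '[[[0,0,0],0.4,1],[[0,0,0],0,1],[[0,0,0],0,1],[[0,0,0],0,1],[[0,0,0],0,1]]' >/dev/null; python3 -c "$F"
python3 -m crank '[[[0,0,0],-0.4,1],[[0,0,0],0,1],[[0,0,0],0,1],[[0,0,0],0,1],[[0,0,0],0,1]]' >/dev/null; python3 -c "$F"
python3 -m crank '[[[0,0,0],-0.4,1],[[0,0,0],0,1],[[0,0,0],0,1],[[0,0,0],0,1],[[0,0,0],0,1]]' >/dev/null; python3 -c "$F"
python3 -m crank '[[[0,0,0],-0.4,1],[[0,0,0],0,1],[[0,0,0],0,1],[[0,0,0],0,1],[[0,0,0],0,1]]' >/dev/null; python3 -c "$F"

```

```text
t 35.00 head -81.87 M [-0.294 -1.029  0.262 -0.26   5.25  -0.838  4.878] sdMz 0.019 sde 0.0 w 45.2 xy [ 0.9 -0.5]
t 35.60 head -79.86 M [-0.3   -1.015  0.361 -0.341  5.241 -1.53   4.334] sdMz 0.013 sde 0.0 w 45.1 xy [ 0.9 -0.5]
t 36.20 head -77.91 M [-2.260e-01 -1.056e+00  4.000e-03  2.000e-03  5.167e+00 -7.990e-01
  4.236e+00] sdMz 0.02 sde 0.0 w 45.4 xy [ 0.9 -0.4]
t 36.80 head -75.99 M [-0.225 -0.813 -0.407  0.411  4.51  -0.779  5.354] sdMz 0.042 sde 0.0 w 45.4 xy [ 0.6 -0.5]
```

Backing off, the pawl takes the load at about -79°, which is 24 to 29° past touch (about 10 to 13 N). I'll unload, release and check.

```bash
cd .;
python3 -m crank '[[[0,0,0],0.4,1],[[0,0,0],0,0.3],[[0,0,0],0,0],[[0,0,0],0,0],[[0,0,0],0,0]]' >/dev/null
python3 -m crank '[[[0,0,0],0,0],[[0,0,-0.4],0,0],[[0,0,-0.8],0,0],[[0,0,-0.8],0,0],[[0,0,0],0,0]]'
python3 -m crank '[[[0,0,0],0,0],[[0,0,0],0,0],[[0,0,0],0,0],[[0,0,0],0,0],[[0,0,0],0,0]]' >/dev/null
python3 -c "from h import *
s=status()
im=robot.grab_frame('side');print([q[0] for q in blobs(im,(0,150,60),(6,255,255),4)])
i=cv2.resize(im[150:270,190:330],None,fx=5,fy=5)[:,:,::-1];cv2.imwrite('pics/s9.png',i)
for q in blobs(robot.grab_frame('top'),(20,120,100),(32,255,255),100): print('yellow',q[0])
s=robot.state();w=robot.grab_frame('wrist')
for q in blobs(w,(105,150,60),(125,255,255),150): print(q[0],clamp(onz('wrist',q[0],.055,s)))"
```

```text
time: 37.8
ee_pos: [0.5323, -0.0593, 0.1836]
ee_rot: [-0.0, 0.999, 0.053, 0.003]
wrist_force: [-0.0, -0.1, 1.5]
width: 0.088
grip_force: 0.0
t 38.3 clamp xy mm [-0.4 -0.2] z 178.7 head deg -77.9 F [-0.3  0.5 -0. ] Mz [-0.069  0.125  0.012] w 87.6 q7 -1.02
[array([317.6, 141.5]), array([274.4, 233.4]), array([461.3, 326.7])]
yellow [356.4  79.7]
yellow [227.1 196.4]
[ 14.9 144.5] [-0.00418811  0.23463764]
[146.8 173.5] [-0.00565376  0.11853051]
```

View pics/s9.png

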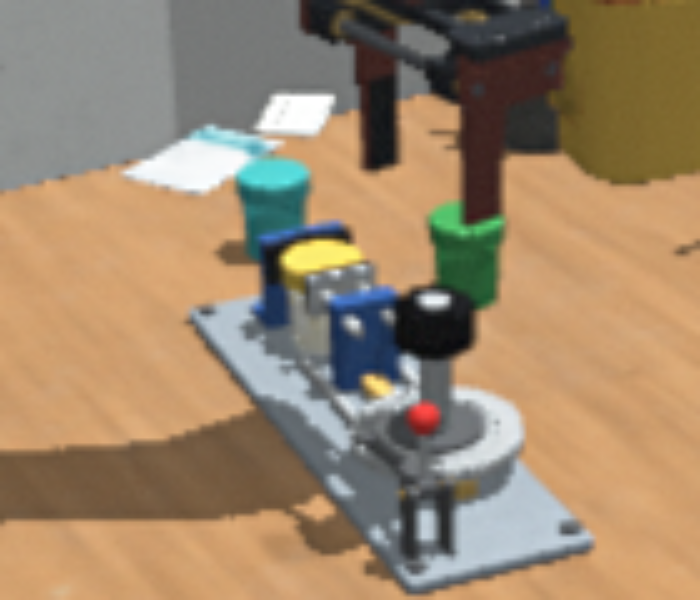

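The pawl is on the teeth and the cup stands upright. The rotated wrist view biases the jaw reading, so I'll roll back and re-measure as before.

```bash
cd .;
for i in 1 2 3; do python3 -m crank '[[[0,0,0],-1,0],[[0,0,0],-1,0],[[0,0,0],-1,0],[[0,0,0],-1,0],[[0,0,0],-1,0]]' >/dev/null; done
python3 -m crank '[[[0,0,0],-0.6,0],[[0,0,0],0,0],[[0,0,0],0,0],[[0,0,0],0,0],[[0,0,0],0,0]]' >/dev/null
python3 -c "from h import *
s=status();w=robot.grab_frame('wrist')
for q in blobs(w,(105,150,60),(125,255,255),150): print(q,clamp(onz('wrist',q[0],.055,s)))
for q in blobs(robot.grab_frame('top'),(105,120,60),(125,255,255),15):
    if 200<q[0][0]<290 and 180<q[0][1]<215: print(q[0],clamp(onz('top',q[0],.055)))"
```

```text
t 40.45 clamp xy mm [-0.  -0.1] z 179.1 head deg 0.08 F [ 0.6 -0.2  0.6] Mz [-0.068  0.048  0.023] w 87.8 q7 0.14
(array([276. ,  62.6]), array([ 249,   53,   55,   20, 1073], dtype=int32)) [-0.00101086  0.11452828]
(array([535.6, 278.2]), array([508, 261,  52,  31, 538], dtype=int32)) [ 0.25754292 -0.08287782]
[213.4 195.2] [-0.00043232  0.22501436]
[250.5 199.4] [0.00043754 0.11211655]
```

```bash
python3 -c "
from workcell import robot
print(robot.close_job())"
```

```text
the job is handed in; nothing more can be done
None
```

I handed the job in at about 40 s: the pawl is back on the teeth and the yellow cup stands in the clamp, wound 2.4 to 2.9 clicks past first touch (about 10.6 to 12.8 N by my estimate); the judged result was not shown.

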